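# Underside inspection of a model race car

### The job

Push the white car forward along the table, without lifting it, until it stands wholly inside the yellow waiting bay, and leave it there. Then pick up the orange car that stood beside it and show its underside to the upward-looking inspection camera: square to the lens and centred on it, wheels towards the lens and 12 cm from it, length across the camera, nose to the end with the green lamp. Keep holding it there, still, when you finish; do not touch the camera and do not disturb the other things on the table.

Things in the scene. Friction and masses are not known exactly. Their poses are not given: they have to be found in the camera images.
- white_car: White model race car with red stripes, 55 x 109 x 43 mm high, about 0.11 kg. Origin: centre of its underside, at the bottom of the tyres; z up, x across, NOSE towards -y; the tail's bodywork ends at y = +54 mm and is 10 to 43 mm above the table. The wheels do not turn: it slides. It stands nose towards the bay, 12 to 18 mm beside the orange car.
- orange_car: Orange model race car with black stripes, 55 x 101 x 43 mm high, about 0.11 kg, body 48 mm across and 10 to 43 mm above the table. Origin: centre of its underside, at the bottom of the tyres; z up, x across, NOSE towards -y. Grasp across the body sides at mid-length. It stands alongside the white car, on the far side from the robot, nose the same way.
- orange_nose (a point): Point on the nose of the orange car: 50 mm from the car's origin towards its -y, 20 mm above the underside.
- waiting_bay: Waiting bay: yellow painted outline flat on the table, 90 x 160 mm inside the lines, long way along its y. Origin at its centre on the table. The white car starts on its -y side and is pushed towards its +y, nose first.
- inspection_camera: Stand of the inspection camera, fixed to the table: dark foot plate 100 x 140 x 10 mm with two side cheeks, 87 mm high in all, at the far edge of its head. Origin at the centre of the foot plate's underside; z up, y along its width.
- lens: Camera head, grey box 66 x 98 x 32 mm fixed on the stand, tilted: the lens looks up, 25 degrees from vertical towards the robot. Origin: centre of the lens front, 79 mm above the table. z: optical axis, out of the lens; y: along the 98 mm width, green lamp at y = +39 mm; x: up the slope. Goal pose: orange car's origin at (0, 0, 120 mm) here, car's z along this z, its nose towards this +y.
- green_car: Bystander: green model car with white stripes, 55 x 100 x 49 mm, loose; origin at the centre of its underside.
- tyres: Bystander: stack of three toy tyres, red and white, 37 mm wide, 36 mm high, loose; origin at the centre of its underside.
- cone: Bystander: small orange traffic cone, 26 x 26 x 30 mm, loose; origin at the centre of its underside.
- glue: Bystander: small white bottle with blue label and red cap, 31 mm wide, 86 mm high, loose; origin at the centre of its underside.

How it is judged:
By the outcome, as a careful person would: the job done as asked, in the order asked, and still so for the second after the job is handed in, while the arm keeps its last pose, push and grip.
It also fails if it takes over 58 s, if anything falls off the work surface, if the arm or the gripper's body presses on something with over 40 N, if the wrist force passes 120 N, or if a joint passes its speed limit or range.

### The arm

A 6-joint arm with a two-finger parallel gripper is mounted at the origin on a cart in front of the work surface, level with it; the furniture and walls round the work are solid. World frame = base frame: x ahead of the robot, y to its left, z up, the work surface at z = 0. Lengths are in mm, angles in rad, forces in N, time in s.
With the tool pointing down it reaches from about 350 to 875 mm from the base axis. Payload 4.2 kg.
Tool frame: the origin (TCP) lies between the finger pads; the fingertips stand 25 mm ahead of it and the grasp point (between the pads) lies 6 mm ahead of it; z points along the fingers, y is the line along which they close (so a half turn about z gives the same grasp; the last joint's range is limited). The gripper opens to 85 mm and grips with 20 to 120 N. Pads are 22 mm wide; open, the fingers measure 114 mm over their backs; the gripper's body (76 mm by 85 mm) begins 54 mm behind the grasp point. The pads swing forward as they close: fully open they stand 13 mm farther back than shut.
Start: joints at [-0.861, 0.385, 0.008, 0, -1.194, -0.259], TCP at [272.315, -562.533, 256.312] pointing down, gripper open.
Joint ranges: [-3.14, 3.14], [-1.21, 2.06], [-1.07, 1.41], [-3.16, 2.05], [-2.99, -0.16], [-3.1, 3.1]. Speed limits (rad/s): [2.79, 2.79, 3.14, 3.14, 3.14, 3.14].

### API

Orientations are given as a unit quaternion [x, y, z, w].
In Python, from bench import arm gives the robot as it stands.
- The arm moves only by the shell command python3 -m pendant 'ROWS'. ROWS is JSON, a list of rows, each a list of 7 numbers: the shift along the tool's x, y, z in m, then the turn, a rotation vector about the tool's x, y, z in degrees, then the finger opening in m, from 0 to 0.0854. In form: [[x, y, z, wx, wy, wz, fingers], ...]. A call has 1 to 12 rows; each row shifts and turns the commanded pose from where the row before left it, along the tool's axes as they then stand; what a row does not reach is not made up. A row lasts 1/10 s, in which the tool goes at most 50 mm and 8.59 degrees, less where a joint would pass 70% of its speed; a pose out of reach is approached as far as the arm can. A call is refused whole if a number of a shift passes 0.05 or a number of a turn 8.59, either way. A call with a gripper value outside its range is refused whole. The fingers move at their own pace and stop on an object; the grip force is fixed at half the most. Time passes only in rows, so rows that do not move let the fingers close. It gives the time, the measured TCP pose, the force, the opening and the grip force at its end, in the units of the state.
- arm.read_state(): the state, without advancing time (a new reading comes with each control period).
- arm.get_image(name): name is "scene" or "top" or "wrist"; returns a dict with "image" (384x512x3 uint8, red, green, blue), "fx", "fy", "cx", "cy" (pixels), "k1" (the pictures are not rectified: a ray, as slopes to the right and down, at radius r is drawn at 1 + k1 r^2 times it, then the intrinsics apply), "xyz" and "rotation" of the camera in the world. Camera axes: x right, y down, z forward; pixel columns grow to the right and rows downward; lengths in mm; the calibration is good to about 2 mm. A picture is of the moment at which its call begins. There is no depth.
- arm.job_done(): hands the job in; it is judged then, once.
The state is a dict: "clock": time; "joints": joint angles; "joint_vel": joint speeds; "joint_efforts": joint torques, N m; "position": TCP position; "ee_rot": TCP orientation; "contact_force": force on the tool from outside, world axes, zero at the start; "wrist_torque": the same for the moment, N m; "gripper_width": finger opening in mm; "grasp_force": force on a finger pad.
Only numpy, scipy, OpenCV 4.12 (cv2) and the standard library are available. Lean on these libraries where they do the work, as an engineer would, in place of code of your own. Each camera call takes 0.05 s, during which the arm holds its last target. There are 200 camera calls.

## Working session

There is one attempt and no reset: what is moved stays moved. The work goes in short steps, Python scripts to look and compute and a shell command to move; the robot and the scene stay as the last step left them, time stands still between calls to the robot, and variables do not carry over. Pictures are saved under pics/ and viewed, at most 10 in all, crops included, and the job is handed in when it is done.

```bash
ls; mkdir -p pics; cat > h.py <<'E'
import numpy as np,cv2
from scipy.spatial.transform import Rotation as R
from bench import arm
def grab(n):
    d=arm.get_image(n); return d
def rot(d):
    r=np.array(d["rotation"],float)
    return r if r.shape==(3,3) else R.from_quat(r).as_matrix()
def ray(d,u,v):
    K=np.array([[d["fx"],0,d["cx"]],[0,d["fy"],d["cy"]],[0,0,1.]])
    p=cv2.undistortPoints(np.array([[[u,v]]],float),K,np.array([d["k1"],0,0,0,0.]))[0,0]
    return np.array(d["xyz"],float),rot(d)@np.array([p[0],p[1],1])
def plane(d,u,v,z):
    o,r=ray(d,u,v); return o+r*(z-o[2])/r[2]
def proj(d,P):
    q=rot(d).T@(np.array(P,float)-np.array(d["xyz"],float)); a=q[:2]/q[2]; a=a*(1+d["k1"]*(a@a))
    return np.array([d["fx"]*a[0]+d["cx"],d["fy"]*a[1]+d["cy"]])
E
python3 - <<'E'
from h import *
import pickle
for n in("scene","top"):
    d=grab(n); pickle.dump(d,open(n+".pkl","wb"))
    cv2.imwrite(f"pics/{n}0.png",cv2.resize(d["image"][:,:,::-1],(800,600),interpolation=cv2.INTER_CUBIC))
    print(n,{k:v for k,v in d.items() if k!="image"})
print(arm.read_state())
E
```

```text
pics
scene {'fx': 472.1766617296591, 'fy': 472.1766617296591, 'cx': 259.55150884900024, 'cy': 186.87645265806574, 'k1': 0.04450161279490277, 'xyz': array([-266.98306052, -735.30191416,  770.69747693]), 'rotation': array([ 0.78109136, -0.41058819,  0.21188783, -0.42002045])}
top {'fx': 459.6101969743059, 'fy': 459.6101969743059, 'cx': 256.99181938211876, 'cy': 190.0129332879013, 'k1': -0.15612841097215996, 'xyz': array([ 463.0269591 , -130.42643796, 1175.72888758]), 'rotation': array([-0.69584722,  0.71684358, -0.02676655,  0.03486373])}
{'clock': 0.1, 'joints': array([-8.61400656e-01,  3.85535114e-01,  6.73546578e-03, -4.05797592e-04,
       -1.19404530e+00, -2.58596443e-01]), 'joint_vel': array([-4.96823158e-04, -2.31566016e-03,  2.12796776e-03,  9.59642990e-05,
        1.04070564e-03, -6.36764985e-04]), 'joint_efforts': array([-3.01281916e-04, -3.93319130e+01,  1.88928759e+01,  4.19791326e+00,
       -2.59385590e-03,  8.45377794e-07]), 'position': array([ 272.09622203, -562.12080239,  255.29122507]), 'ee_rot': array([-2.23422817e-01,  9.74721068e-01,  9.94418137e-04, -3.09702334e-04]), 'contact_force': array([0.3481519 , 0.53253521, 0.13992785]), 'wrist_torque': array([ 0.05549826, -0.01209007,  0.02163834]), 'grasp_force': 0.0, 'gripper_width': 85.408732202406}
```

View pics/top0.png

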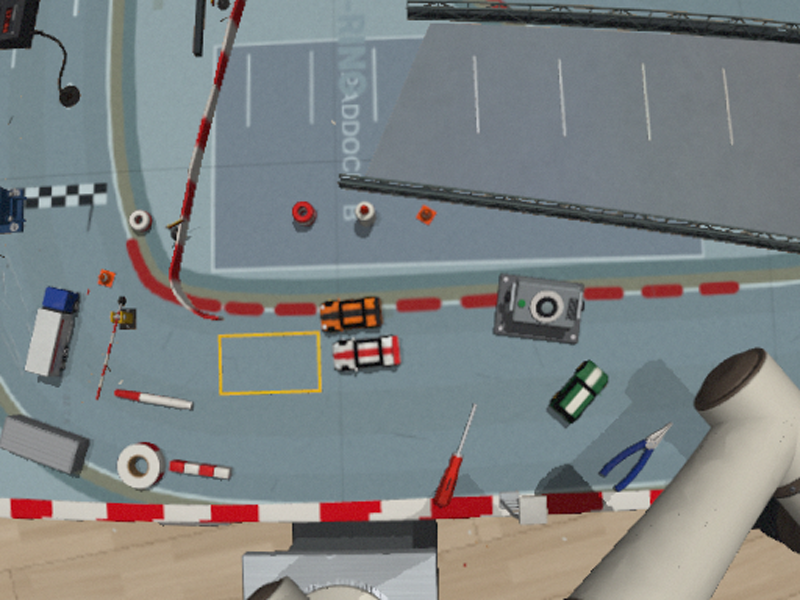

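View pics/scene0.png

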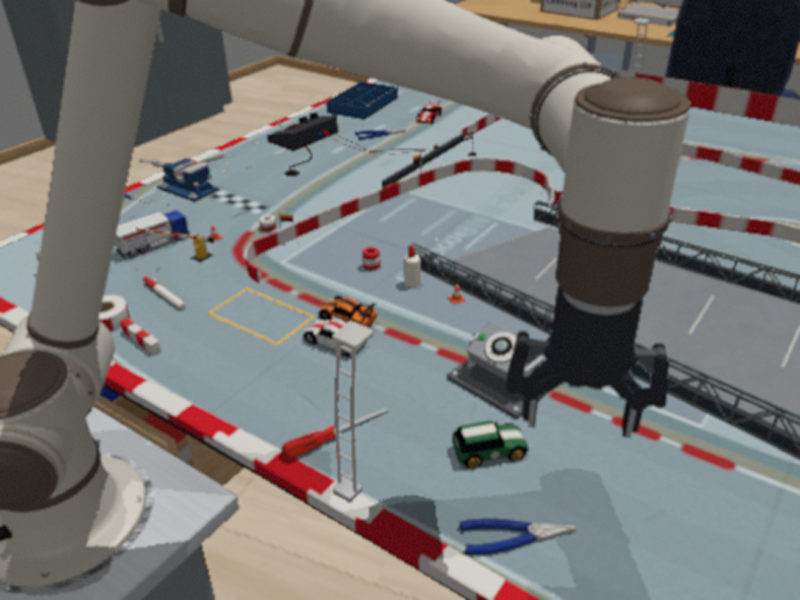

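The top view shows the bay at (220–322, 332–394), the orange car at (350,315), the white car at (366,353) with its nose to the left, the lens at (548,306), its green lamp at (521,303) and the green car at (579,390). The scene view shows a ladder tower near the robot, standing on its foot at (347,490) with its top at (340,333).

```bash
python3 - <<'E'
from h import *
import pickle
d=pickle.load(open("top.pkl","rb")); s=pickle.load(open("scene.pkl","rb"))
im=d["image"]; hsv=cv2.cvtColor(im,cv2.COLOR_RGB2HSV)
def box(name,lo,hi,roi,z,merge=True):
    x0,y0,x1,y1=[int(t*.64) for t in roi]
    m=np.zeros(im.shape[:2],np.uint8); m[y0:y1,x0:x1]=cv2.inRange(hsv,lo,hi)[y0:y1,x0:x1]
    P=np.argwhere(m>0)[:,::-1]
    W=np.array([plane(d,u,v,z)[:2] for u,v in P],np.float32)
    r=cv2.minAreaRect(W); print(name,len(P),"rect c",np.round(r[0],1),"size",np.round(r[1],1),"ang",round(r[2],1),"mean",W.mean(0).round(1)); return W
box("bay",(20,120,120),(35,255,255),(205,320,330,405),0)
box("orange",(5,120,80),(20,255,255),(315,285,387,338),30)
box("whiteW",(0,0,170),(180,60,255),(326,330,405,378),30)
box("whiteR",(170,120,80),(180,255,255),(326,330,405,378),35)
box("green",(50,90,30),(90,255,255),(545,350,615,430),30)
box("lamp",(45,90,60),(90,255,255),(505,290,535,315),70)
box("lens",(0,0,150),(180,60,255),(525,285,572,328),79)
for n,p,z in(("ladderfoot_scene",(347,490),0),("stand corners",(0,0),0)):
    if n[0]=='l': print(n,plane(s,*(np.array(p)*.64),z))
# tower top: triangulate scene (340,333) centre vs top (533,509)
def tri(p,q):
    a,r=ray(s,*(np.array(p)*.64)); b,t=ray(d,*(np.array(q)*.64))
    k=np.linalg.lstsq(np.c_[r,-t],b-a,rcond=None)[0]; A=a+k[0]*r;B=b+k[1]*t; return (A+B)/2,np.linalg.norm(A-B)
print("tower top",tri((340,333),(533,509)))
print("lens tri",tri((500,346),(548,306)))
print("lamp tri",tri((482,338),(521,303)))
print("glue",tri((411,250),(366,207)))
for n,p in(("tyres",(303,213)),("cone",(427,215)),("glue",(364,212)),("barrierend",(342,181)),("screw tip",(473,405))): print(n,plane(d,*(np.array(p)*.64),15 ))
def crop(x0,y0,x1,y1,f): return cv2.resize(im[y0:y1,x0:x1,::-1],None,fx=f,fy=f,interpolation=cv2.INTER_CUBIC)
cv2.imwrite("pics/crop.png",crop(130,170,390,280,3))
E
```

```text
bay 384 rect c [463.9 103.5] size [100.5 170.1] ang 0.6 mean [462.7 104.9]
orange 361 rect c [540.3 -33.3] size [ 50.8 103.3] ang 6.0 mean [539.4 -33.6]
whiteW 220 rect c [477.1 -54.4] size [40.7 92.4] ang 3.2 mean [476.7 -55.7]
whiteR 59 rect c [467.8 -63.5] size [ 41.8 101.3] ang 14.9 mean [476.9 -68.6]
green 323 rect c [ 404.6 -397.8] size [49.  96.7] ang 46.4 mean [ 407.9 -401.8]
lamp 18 rect c [ 544.6 -303.9] size [7.3 9.8] ang 87.5 mean [ 545.1 -303.9]
lens 173 rect c [ 539.2 -341.1] size [51.1 45.8] ang 88.2 mean [ 541.1 -341.4]
ladderfoot_scene [ 2.34722527e+02 -2.75791870e+02  1.13686838e-13]
tower top (array([ 259.38091377, -275.22781805,  247.57417974]), np.float64(18.157762024748823))
lens tri (array([ 536.15447133, -341.12655372,   77.30400103]), np.float64(7.486471317056207))
lamp tri (array([ 544.03852963, -302.65869031,   70.50533586]), np.float64(2.3948212369107917))
glue (array([699.43771116, -64.74745258,  74.88258378]), np.float64(7.925914597525953))
tyres [708.55692242  39.95903417  15.        ]
cone [ 698.3211435  -164.31092933   15.        ]
glue [706.66388817 -60.94981343  15.        ]
barrierend [760.25874679 -25.63340393  15.        ]
screw tip [ 386.81506484 -228.34248229   15.        ]
```

View pics/crop.png

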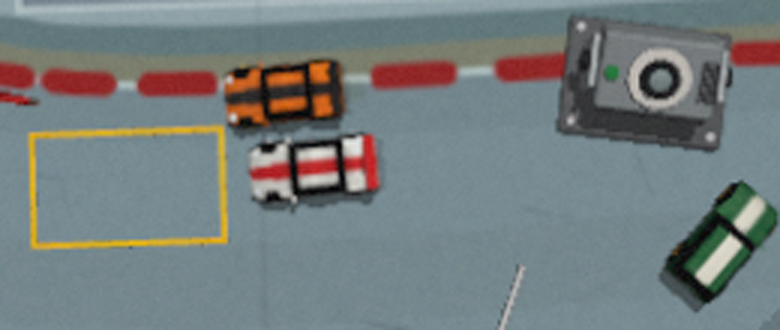

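The crop shows the white car's nose at (248,170) and tail at (381,163). The orange car spans (225–343, 60–128), and the stand's foot corners are at (572,16), (733,38), (718,148) and (560,130).

```bash
python3 - <<'E'
from h import *
import pickle
d=pickle.load(open("top.pkl","rb"))
def c(u,v,z): return plane(d,130+(u+.5)/3-.5,170+(v+.5)/3-.5,z)[:2]
for n,pts,z in(("white nose/tail",((248,170),(381,163)),25),("white stripe",((262,170),(360,164)),35),("white sides front/rear L/R",((272,140),(372,133),(278,203),(378,194)),25),
 ("orange n/t",((225,97),(344,90)),25),("orange stripe",((232,97),(330,91)),30),("orange sides",((245,63),(330,61),(250,127),(335,120)),25),
 ("foot",((572,16),(733,38),(718,148),(560,130)),10),("bay",((31,134),(222,127),(226,241),(35,247)),0),("lens,lamp",((661,78),(611,72)),77)):
    W=np.array([c(*p,z) for p in pts]); print(n,W.round(1).tolist(),"mean",W.mean(0).round(1))
    for a,b in((0,1),(2,3)):
        if b<len(W): v=W[a]-W[b]; print("   len",np.hypot(*v).round(1),"dir vs +y deg (+ = to -x)",np.degrees(np.arctan2(-v[0],v[1])).round(1))
E
```

```text
white nose/tail [[475.9, -4.2], [478.6, -115.4]] mean [477.2 -59.8]
   len 111.2 dir vs +y deg (+ = to -x) 1.4
white stripe [[475.5, -16.9], [478.1, -98.2]] mean [476.8 -57.5]
   len 81.3 dir vs +y deg (+ = to -x) 1.9
white sides front/rear L/R [[500.4, -24.9], [503.8, -108.6], [447.7, -28.6], [452.9, -112.2]] mean [476.2 -68.6]
   len 83.8 dir vs +y deg (+ = to -x) 2.3
   len 83.7 dir vs +y deg (+ = to -x) 3.5
orange n/t [[537.5, 13.8], [540.4, -86.2]] mean [539.  -36.2]
   len 100.1 dir vs +y deg (+ = to -x) 1.7
orange stripe [[537.0, 7.3], [539.6, -74.7]] mean [538.3 -33.7]
   len 82.1 dir vs +y deg (+ = to -x) 1.8
orange sides [[565.6, -3.6], [565.2, -75.1], [511.8, -6.7], [515.6, -78.0]] mean [539.5 -40.9]
   len 71.5 dir vs +y deg (+ = to -x) -0.4
   len 71.4 dir vs +y deg (+ = to -x) 3.1
foot [[598.7, -281.6], [575.8, -419.5], [482.3, -401.9], [502.0, -267.4]] mean [ 539.7 -342.6]
   len 139.8 dir vs +y deg (+ = to -x) -9.4
   len 135.9 dir vs +y deg (+ = to -x) 171.7
bay [[511.9, 186.6], [513.5, 20.1], [416.2, 18.8], [414.6, 184.5]] mean [464.1 102.5]
   len 166.5 dir vs +y deg (+ = to -x) 0.5
   len 165.7 dir vs +y deg (+ = to -x) -179.4
lens,lamp [[538.8, -342.6], [544.9, -302.4]] mean [ 541.8 -322.5]
   len 40.6 dir vs +y deg (+ = to -x) 171.4
```

White car: centre (477,-59.5), about 2° of yaw. Bay centre: (464,102.5). The sizes match the ones given. Moving now: first out past the tower, then turning the tool.

```bash
cat > go.py <<'E'
# world target x y z, tool-y azimuth deg, tilt deg -> tool-frame shift (mm) and turn (deg) from current pose
import sys
from h import *
s=arm.read_state(); Rc=R.from_quat(s["ee_rot"]); p=np.array(s["position"])
x,y,z,az,tilt=map(float,sys.argv[1:6])
c,n=np.cos(np.radians(az)),np.sin(np.radians(az))
ty=np.array([c,n,0]); tz=np.array([0,0,-1.]); M=R.from_matrix(np.c_[np.cross(ty,tz),ty,tz])*R.from_euler('x',tilt,degrees=True)
print("clock",s["clock"],"pos",p.round(1),"shift now-axes",Rc.inv().apply(np.array([x,y,z])-p).round(1),"shift goal-axes",M.inv().apply(np.array([x,y,z])-p).round(1),"turn",np.degrees((Rc.inv()*M).as_rotvec()).round(2),"j",np.round(s["joints"],2),"F",np.round(s["contact_force"],1))
E
python3 -m pendant '[[-0.046,0.008,0,0,0,0,0.02],[-0.046,0.008,0,0,0,0,0.02],[-0.046,0.008,0,0,0,0,0.02],[-0.046,0.008,0,0,0,0,0.02],[-0.046,0.008,0,0,0,0,0.02],[-0.046,0.008,0,0,0,0,0.02],[0,0,0,0,0,-8.2,0.02],[0,0,0,0,0,-8.2,0.02],[0,0,0,0,0,-8.2,0.02],[0,0,0,0,0,-8.2,0.02],[0,0,0,0,0,-8.2,0.02],[0,0,0,0,0,-8.2,0.02]]'
python3 go.py 478 -165 150 182 0
```

```text
clock: 1.3
position: [499.6, -398.8, 255.6]
ee_rot: [-0.611, 0.791, 0.001, -0.0]
contact_force: [0.8, 0.3, -0.3]
gripper_width: 20.1
grasp_force: 0.0
clock 1.3 pos [ 499.6 -398.8  255.6] shift now-axes [-220.7   79.9  105.8] shift goal-axes [-234.4   13.5  105.6] turn [  0.07   0.04 -16.64] j [-0.42  0.41  0.05 -0.   -1.21  0.17] F [ 0.8  0.3 -0.3]
```

```bash
python3 -m pendant '[[0,0,0,0,0,-8.3,0.02],[0,0,0,0,0,-8.3,0.02],[-0.039,0.0022,0.0176,0,0,0,0.02],[-0.039,0.0022,0.0176,0,0,0,0.02],[-0.039,0.0022,0.0176,0,0,0,0.02],[-0.039,0.0022,0.0176,0,0,0,0.02],[-0.039,0.0022,0.0176,0,0,0,0.02],[-0.039,0.0022,0.0176,0,0,0,0.02],[0,0,0,0,0,0,0.02]]'
python3 go.py 478 -160 43 182 0
python3 - <<'E'
from h import *
import pickle
d=grab("wrist"); pickle.dump(d,open("w1.pkl","wb")); print(d["xyz"],rot(d)[:,2],d["fx"])
cv2.imwrite("pics/w1.png",d["image"][:,:,::-1])
for n,P in(("white",(477,-59.5,0)),("tail",(479,-114,25)),("orange tail",(540.5,-86,25))): print(n,proj(d,P).round(0))
E
```

```text
clock: 2.2
position: [477.4, -162.1, 148.2]
ee_rot: [0.718, -0.696, -0.003, 0.002]
contact_force: [0.3, -0.8, -0.5]
gripper_width: 20.2
grasp_force: 0.0
clock 2.2 pos [ 477.4 -162.1  148.2] shift now-axes [ -1.9  -1.3 105.2] shift goal-axes [ -2.1  -0.7 105.2] turn [ 0.36  0.09 -0.14] j [-0.01  0.3  -0.43 -0.   -0.85  0.04] F [ 0.3 -0.8 -0.5]
[ 480.15823412 -238.93648274  265.708898  ] [-0.01538896  0.30270497 -0.95296006] 319.7772091695405
white [250. 290.]
tail [249. 251.]
orange tail [177. 278.]
```

View pics/w1.png

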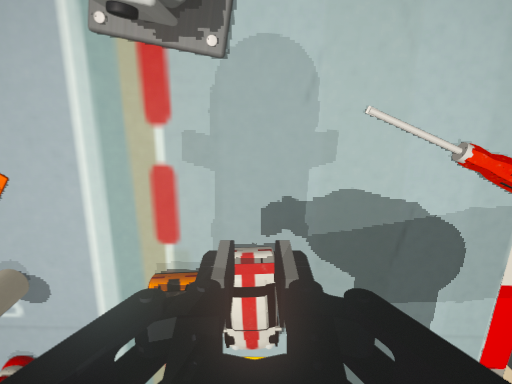

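The wrist view shows the fingers (220–290) centred on the white car's tail stripe (253,250), as predicted. Next I lower the tool behind the tail and push.

```bash
python3 -m pendant '[[0,0,0.036,0,0,0,0.02],[0,0,0.036,0,0,0,0.02],[0,0,0.036,0,0,0,0.02],[-0.015,0,0,0,0,0,0.02],[-0.010,0,0,0,0,0,0.02],[-0.006,0,0,0,0,0,0.02],[-0.006,0,0,0,0,0,0.02],[-0.006,0,0,0,0,0,0.02],[-0.008,0,0,0,0,0,0.02],[-0.010,0.0002,0,0,0,0,0.02],[-0.010,0.0002,0,0,0,0,0.02],[-0.010,0.0002,0,0,0,0,0.02]]'
python3 go.py 467 37.5 40 182 0
```

```text
clock: 3.45
position: [477.3, -83.8, 43.1]
ee_rot: [0.717, -0.697, 0.0, -0.0]
contact_force: [-0.2, -2.5, 2.6]
gripper_width: 20.0
grasp_force: 1.5
clock 3.45 pos [477.3 -83.8  43.1] shift now-axes [-121.6    6.8    3. ] shift goal-axes [-121.6    6.1    3.1] turn [-0.04 -0.01 -0.35] j [ 0.16  0.43 -0.59  0.   -0.55 -0.13] F [-0.2 -2.5  2.6]
```

```bash
python3 -m pendant '[[-0.010,0.0006,0,0,0,0,0.02],[-0.010,0.0006,0,0,0,0,0.02],[-0.010,0.0006,0,0,0,0,0.02],[-0.010,0.0006,0,0,0,0,0.02],[-0.010,0.0006,0,0,0,0,0.02],[-0.010,0.0006,0,0,0,0,0.02],[-0.010,0.0006,0,0,0,0,0.02],[-0.010,0.0006,0,0,0,0,0.02],[-0.006,0,0,0,0,0,0.02],[-0.003,0,0,0,0,0,0.02]]'
python3 - <<'E'
from h import *
d=grab("scene"); cv2.imwrite("pics/s2.png",cv2.resize(d["image"][150:270,90:300,::-1],None,fx=3.6,fy=3.6,interpolation=cv2.INTER_CUBIC))
d=grab("top"); cv2.imwrite("pics/t2.png",cv2.resize(d["image"][170:280,130:390,::-1],None,fx=3,fy=3,interpolation=cv2.INTER_CUBIC))
E
python3 go.py 467 37.5 40 182 0
```

```text
clock: 4.45
position: [469.5, 5.0, 42.8]
ee_rot: [0.717, -0.697, -0.0, 0.0]
contact_force: [0.9, -5.5, 5.3]
gripper_width: 20.4
grasp_force: 2.9
clock 4.55 pos [469.6   5.1  42.6] shift now-axes [-32.5   1.6   2.6] shift goal-axes [-32.5   1.5   2.6] turn [ 0.01  0.01 -0.34] j [ 0.36  0.41 -0.62 -0.   -0.54 -0.33] F [-0.  -2.5  2.3]
```

View pics/s2.png

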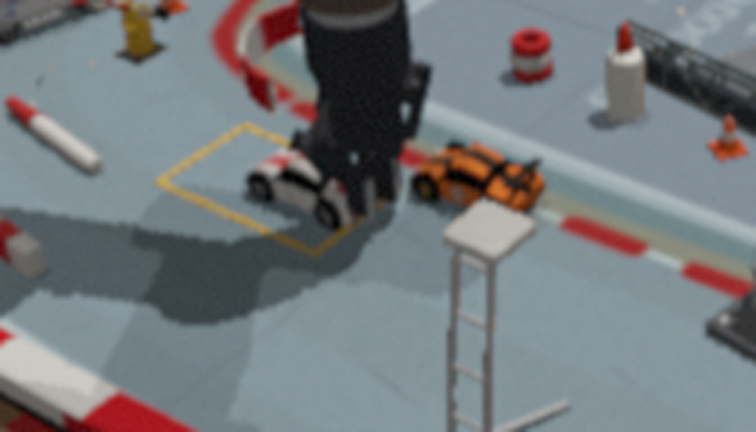

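The white car is sliding straight: its nose is at (258,180) and its tail is nearly over the near end line. I push the last 33 mm, back off and lift.

```bash
python3 -m pendant '[[-0.008,0.0004,0,0,0,0,0.02],[-0.008,0.0004,0,0,0,0,0.02],[-0.007,0.0004,0,0,0,0,0.02],[-0.005,0,0,0,0,0,0.02],[-0.003,0,0,0,0,0,0.02],[-0.002,0,0,0,0,0,0.02],[0,0,0,0,0,0,0.02],[0.004,0,0,0,0,0,0.02],[0.016,0,0,0,0,0,0.02],[0,0,-0.04,0,0,0,0.02],[0,0,-0.05,0,0,0,0.04],[0,0,-0.05,0,0,0,0.085]]'
python3 go.py 539 -36 150 181.8 0
python3 - <<'E'
from h import *
for n in("top","wrist"):
    d=grab(n); im=d["image"]
    if n=="top": im=cv2.resize(im[170:280,130:390],None,fx=3,fy=3,interpolation=cv2.INTER_CUBIC)
    cv2.imwrite(f"pics/{n}3.png",im[:,:,::-1])
E
```

```text
clock: 5.75
position: [467.5, 16.7, 183.7]
ee_rot: [0.717, -0.697, -0.001, 0.001]
contact_force: [1.4, 0.8, -0.5]
gripper_width: 48.5
grasp_force: 0.0
clock 5.75 pos [467.5  16.7 183.7] shift now-axes [ 54.6 -70.1  33.6] shift goal-axes [ 54.9 -69.8  33.7] turn [ 0.11 -0.01 -0.22] j [ 0.38  0.19 -0.47 -0.   -0.91 -0.36] F [ 1.4  0.8 -0.5]
```

View pics/top3.png

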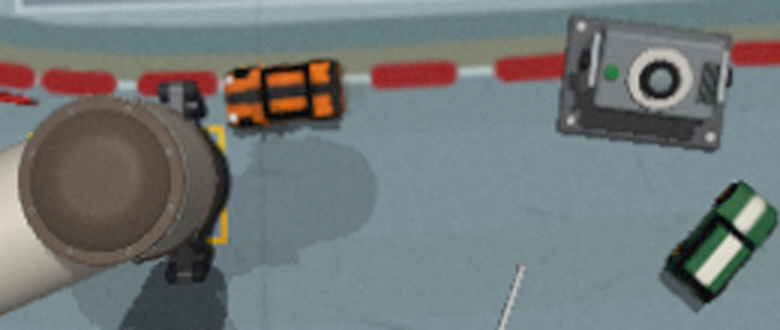

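The gripper hides the bay, while the orange car, stand and green car have not moved. I back off to get a clear look.

```bash
python3 -m pendant '[[0.042,-0.0115,-0.0165,0,0,0,0.085],[0.042,-0.0115,-0.0165,0,0,0,0.085],[0.042,-0.0115,-0.0165,0,0,0,0.085],[0.042,-0.0115,-0.0165,0,0,0,0.085],[0,0,0,0,0,0,0.085],[0,0,0,0,0,0,0.085]]'
python3 - <<'E'
from h import *
import pickle
d=grab("top"); w=grab("wrist"); pickle.dump((d,w),open("l4.pkl","wb"))
a=cv2.resize(d["image"][170:280,130:390],None,fx=2.2,fy=2.2,interpolation=cv2.INTER_CUBIC)
b=w["image"]; W=max(a.shape[1],b.shape[1]); 
P=lambda i:cv2.copyMakeBorder(i,0,0,0,W-i.shape[1],cv2.BORDER_CONSTANT)
o=np.vstack([P(a[:215]),P(b)]); print(o.shape,a.shape); cv2.imwrite("pics/l4.png",o[:,:,::-1])
E
python3 go.py 539 -36 150 181.8 0
```

```text
clock: 6.45
position: [518.5, -150.4, 247.7]
ee_rot: [0.716, -0.698, -0.001, 0.0]
contact_force: [-0.0, 0.8, -0.9]
gripper_width: 84.9
grasp_force: 0.0
(599, 572, 3) (242, 572, 3)
clock 6.55 pos [ 518.1 -149.   247.5] shift now-axes [-112.2  -24.3   97.5] shift goal-axes [-112.2  -24.5   97.5] turn [ 0.13  0.05 -0.17] j [ 0.02  0.25 -0.22 -0.   -1.11  0.01] F [ 0.3  0.2 -0.2]
```

View pics/l4.png

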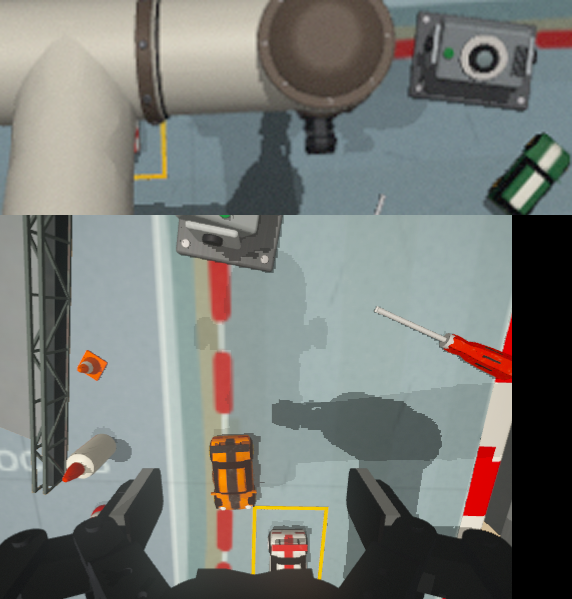

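In the wrist view (rows offset by 215), the near end of the bay has corners at (254,293) and (327,293). The white car's tail is inside it at (289,312), and the orange car spans (209–256, 219–294). I measure these.

```bash
python3 - <<'E'
from h import *
import pickle
d,w=pickle.load(open("l4.pkl","rb"))
for n,u,v,z in(("bay c",254,293,0),("bay c",327,293,0),("white tail z43",289,312,43),("white tail z25",289,312,25),("white L",270,320,35),("white R",309,320,35)): print(n,plane(w,u,v,z).round(1))
hsv=cv2.cvtColor(w["image"],cv2.COLOR_RGB2HSV); m=cv2.inRange(hsv,(5,130,70),(20,255,255)); m[:,:200]=0;m[:,270:]=0;m[:205]=0;m[300:]=0
P=np.argwhere(m>0)[:,::-1]
for z in(25,40):
    W=np.array([plane(w,u,v,z)[:2] for u,v in P],np.float32); print("orange",z,len(P),cv2.minAreaRect(W),W.min(0),W.max(0),W.mean(0))
# top-view orange stripe/body refit from the first picture, per-row centre of the orange in thin slices along y (roof z 40)
for y0 in range(218,294,8):
    q=P[(P[:,1]>=y0)&(P[:,1]<y0+8)]; a,b=q[:,0].min(),q[:,0].max(); print(y0+4,a,b,plane(w,(a+b)/2,y0+4,30).round(1)[:2],end=" | ")
E
```

```text
bay c [513.  25.   0.]
bay c [416.2  22.4   0. ]
white tail z43 [471.3  20.6  43. ]
white tail z25 [468.6  34.4  25. ]
white L [492.8  39.   35. ]
white R [444.7  37.8  35. ]
orange 25 1395 ((542.4603881835938, -37.69097137451172), (54.655067443847656, 102.04564666748047), 8.03614330291748) [511.63315 -88.87047] [566.2327    16.193663] [540.9765   -40.625893]
orange 40 1395 ((541.4690551757812, -46.01286697387695), (52.243408203125, 97.54286193847656), 8.036116600036621) [512.00214 -94.9341 ] [564.1925      5.4940567] [540.05054  -48.818348]
222 211 249 [543.2 -87.9] | 230 211 249 [543.1 -78.1] | 238 212 249 [542.5 -68.2] | 246 212 251 [541.3 -58.1] | 254 218 252 [537.1 -47.9] | 262 213 252 [540.  -37.3] | 270 213 253 [539.3 -26.7] | 278 211 256 [538.6 -15.8] | 286 214 248 [541.6  -4.7] | 294 218 252 [536.6   6.4] |
```

The white car's tail is at about y=47 and the inner edge of the line at y=23, with x centred on 469, so it is inside the bay. The orange car's centre is about (540,-36) with 2° of yaw. I approach it and grasp.

```bash
python3 -m pendant '[[-0.028,-0.0063,0.0245,0,0,0,0.085],[-0.028,-0.0063,0.0245,0,0,0,0.085],[-0.028,-0.0063,0.0245,0,0,0,0.085],[-0.028,-0.0063,0.0245,0,0,0,0.085],[0,0,0.02,0,0,0,0.085],[0,0,0.02,0,0,0,0.085],[0,0,0,0,0,0,0.085]]'
python3 go.py 540 -36 31 182.3 0
```

```text
clock: 7.25
position: [538.1, -35.5, 107.6]
ee_rot: [0.718, -0.696, -0.002, 0.003]
contact_force: [-0.5, 0.7, 0.1]
gripper_width: 84.9
grasp_force: 0.0
clock 7.25 pos [538.1 -35.5 107.6] shift now-axes [ 0.5 -2.4 76.6] shift goal-axes [ 0.6 -1.8 76.6] turn [ 0.44 -0.04 -0.55] j [ 0.23  0.4  -0.39 -0.   -0.79 -0.2 ] F [-0.5  0.7  0.1]
```

```bash
python3 -m pendant '[[0,-0.002,0.03,0,0,-0.4,0.085],[0,0,0.03,0,0,0,0.085],[0,0,0.016,0,0,0,0.085],[0,0,0,0,0,0,0.085],[0,0,0,0,0,0,0.07],[0,0,0,0,0,0,0.06],[0,0,0,0,0,0,0.055],[0,0,0,0,0,0,0.05],[0,0,0,0,0,0,0.045],[0,0,0,0,0,0,0.04],[0,0,0,0,0,0,0.035],[0,0,0,0,0,0,0.03]]'
python3 go.py 540 -36 31 182.3 0
```

```text
clock: 8.45
position: [543.6, -36.7, 36.0]
ee_rot: [0.72, -0.694, 0.001, -0.001]
contact_force: [-1.8, 0.7, 6.1]
gripper_width: 45.2
grasp_force: 59.6
clock 8.45 pos [543.6 -36.7  36. ] shift now-axes [-0.8  3.6  5. ] shift goal-axes [-0.8  3.6  5. ] turn [-0.11  0.   -0.25] j [ 0.23  0.51 -0.44  0.   -0.61 -0.2 ] F [-1.8  0.7  6.1]
```

```bash
python3 -m pendant '[[0,0,-0.01,0,0,0,0.03],[0,0,-0.02,0,0,0,0.03],[0,0,-0.04,0,0,0,0.03],[0,0,-0.05,0,0,0,0.03],[0,0,-0.05,0,0,0,0.03],[0,0,0,0,0,0,0.03],[0,0,0,0,0,0,0.03]]'
python3 - <<'E'
from h import *
import pickle
s=grab("scene"); w=grab("wrist"); d=grab("top"); st=arm.read_state(); pickle.dump((s,w,d,st),open("l5.pkl","wb"))
a=cv2.resize(s["image"][90:270,100:330],None,fx=1.7,fy=1.7,interpolation=cv2.INTER_CUBIC)
b=w["image"][140:384]; P=lambda i:cv2.copyMakeBorder(i,0,0,0,512-i.shape[1],cv2.BORDER_CONSTANT)
o=np.vstack([P(a),b]); print(a.shape); cv2.imwrite("pics/l5.png",o[:,:,::-1])
E
python3 go.py 540 -36 31 182.3 0
```

```text
clock: 9.15
position: [543.0, -36.5, 206.2]
ee_rot: [0.719, -0.695, 0.001, -0.002]
contact_force: [-0.5, 0.9, -2.2]
gripper_width: 44.8
grasp_force: 61.4
(306, 391, 3)
clock 9.3 pos [541.7 -36.9 203. ] shift now-axes [ -1.   1. 172.] shift goal-axes [ -0.9   1.7 172. ] turn [ 0.22 -0.01 -0.29] j [ 0.23  0.29 -0.27 -0.   -1.01 -0.2 ] F [-0.   0.2 -1.6]
```

View pics/l5.png

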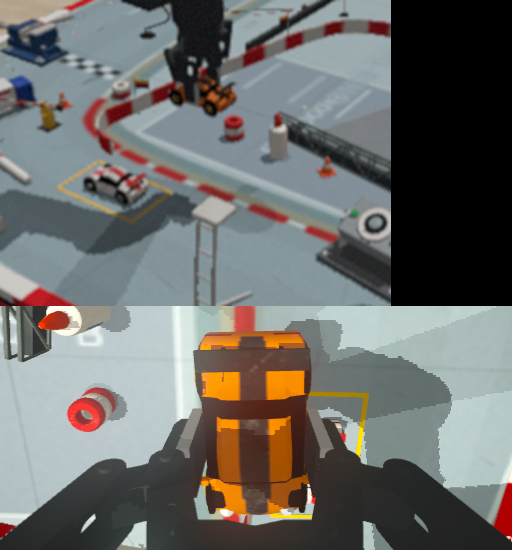

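The white car stands wholly inside the bay, shown at (115,185), and the orange car is held level. Next I check where the car sits in the grip.

```bash
python3 - <<'E'
from h import *
import pickle
s,w,d,st=pickle.load(open("l5.pkl","rb"))
p=np.array(st["position"]); Rt=R.from_quat(st["ee_rot"]); print(p)
# assumed: car nose along tool -x, underside 36 ahead of TCP
T=lambda a,l,h: p+Rt.apply([-a,l,36-h])   # a toward nose, l lateral, h above underside
for n,a,l,h in(("nose",50,0,20),("tail",-50,0,35),("tail top",-50,0,43),("wheel RL",-30,27,0),("wheel RR",-30,-27,0),("wheel FL",32,27,0)):
    print(n,"scene",proj(s,T(a,l,h)).round(1),"wrist",proj(w,T(a,l,h)).round(1))
for nm,d_,roi in(("scene",s,(195,130,245,165)),("wrist",w,(180,150,330,360))):
    hsv=cv2.cvtColor(d_["image"],cv2.COLOR_RGB2HSV); m=cv2.inRange(hsv,(5,130,60),(20,255,255)); x0,y0,x1,y1=roi
    k=np.zeros_like(m);k[y0:y1,x0:x1]=m[y0:y1,x0:x1]; P=np.argwhere(k>0)[:,::-1]
    print(nm,len(P),P.min(0),P.max(0))
    if nm=="wrist":
        for y in range(170,350,20):
            q=P[abs(P[:,1]-y)<3,0]
            if len(q): print(y,q.min(),q.max(),end="; ")
a=cv2.resize(s["image"][120:175,190:260],None,fx=8,fy=8,interpolation=cv2.INTER_CUBIC)
cv2.imwrite("pics/l6.png",a[:,:,::-1])
E
```

```text
[541.6980514  -36.86326106 202.99393643]
nose scene [204.8 140.3] wrist [254.1 348.6]
tail scene [235.9 145. ] wrist [254.  167.1]
tail top scene [235.7 142.1] wrist [253.9 172. ]
wheel RL scene [223.7 159.6] wrist [307.7 190.8]
wheel RR scene [236.1 150.6] wrist [201.  190.7]
wheel FL scene [204.3 153.2] wrist [302.1 296.1]
scene 214 [203 135] [237 154]
wrist 10940 [199 165] [310 353]
170 203 302; 210 201 309; 230 202 308; 250 216 306; 270 216 298; 290 216 292; 310 201 308; 330 223 289;
```

View pics/l6.png

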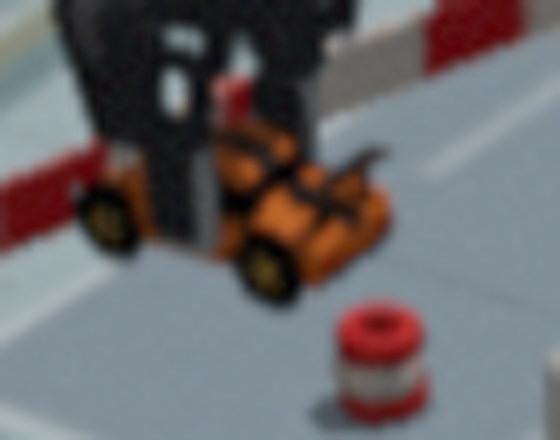

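The predicted nose and tail (wrist rows 349 and 167) match the mask extents (353 and 165). The wheel bottoms in the scene crop, (275,302) and (115,253), agree once the 3 mm settling is allowed for. So the car's underside is 36 mm ahead of the TCP and centred. Now I refine the lens position and axis.

```bash
python3 - <<'E'
from h import *
import pickle
d=pickle.load(open("top.pkl","rb")); s=pickle.load(open("scene.pkl","rb")); d5=pickle.load(open("l5.pkl","rb"))
def ring(c,roi):
    hsv=cv2.cvtColor(c["image"],cv2.COLOR_RGB2HSV); x0,y0,x1,y1=roi; 
    m=np.zeros(hsv.shape[:2],np.uint8); m[y0:y1,x0:x1]=cv2.inRange(hsv,(0,0,165),(180,70,255))[y0:y1,x0:x1]
    cs,_=cv2.findContours(m,cv2.RETR_EXTERNAL,cv2.CHAIN_APPROX_NONE); k=max(cs,key=cv2.contourArea); return cv2.fitEllipse(k)
def lamp(c,roi):
    hsv=cv2.cvtColor(c["image"],cv2.COLOR_RGB2HSV); x0,y0,x1,y1=roi
    m=cv2.inRange(hsv,(45,90,60),(90,255,255))[y0:y1,x0:x1]; P=np.argwhere(m>0)[:,::-1]; return P.mean(0)+[x0,y0],len(P)
rt=[ring(c,(338,182,364,212)) for c in(d,d5[2])]; rs=[ring(c,(305,205,340,240)) for c in(s,d5[0])]
lt=[lamp(c,(322,185,345,205)) for c in(d,d5[2])]; ls=[lamp(c,(295,205,320,230)) for c in(s,d5[0])]
print(rt,rs,lt,ls)
def tri(p,q):
    a,r=ray(s,*p); b,t=ray(d,*q); k=np.linalg.lstsq(np.c_[r,-t],b-a,rcond=None)[0]; return ((a+k[0]*r+b+k[1]*t)/2).round(1),np.linalg.norm(a+k[0]*r-b-k[1]*t).round(1)
for i in(0,1): print("lens",tri(rs[i][0],rt[i][0]),"top@79",plane(d,*rt[i][0],79).round(1),"lamp",tri(ls[i][0],lt[i][0]),"top@75",plane(d,*lt[i][0],75).round(1))
E
```

```text
[((349.58148193359375, 195.7177276611328), (18.172710418701172, 19.872140884399414), 74.00144958496094), ((349.63812255859375, 195.68661499023438), (18.177576065063477, 20.02080535888672), 72.69959259033203)] [((320.276611328125, 221.0240478515625), (16.126928329467773, 18.821819305419922), 51.65642547607422), ((320.9413146972656, 221.0856475830078), (17.31401824951172, 20.90764045715332), 71.6648178100586)] [(array([333.5       , 193.77777778]), 18), (array([333.58823529, 193.88235294]), 17)] [(array([308., 215.]), 9), (array([308., 215.]), 9)]
lens (array([ 537.4, -339.6,   76.8]), np.float64(4.7)) top@79 [ 538.6 -341.2   79. ] lamp (array([ 543.8, -301.8,   74.4]), np.float64(3.4)) top@75 [ 544.7 -303.1   75. ]
lens (array([ 537.9, -340.4,   76.5]), np.float64(3.3)) top@79 [ 538.7 -341.3   79. ] lamp (array([ 543.5, -302. ,   74.7]), np.float64(3.4)) top@75 [ 544.5 -303.3   75. ]
```

```bash
python3 go.py 473 -331 250 171 25
```

```text
clock 9.3 pos [541.7 -36.9 203. ] shift now-axes [291.6  79.1 -46.6] shift goal-axes [ 3.013e+02 -1.000e-01 -5.180e+01] turn [25.14  2.37 10.84] j [ 0.23  0.29 -0.27 -0.   -1.01 -0.2 ] F [-0.   0.2 -1.6]
```

```bash
python3 -m pendant '[[0.015,0.004,-0.005,0,0,0,0.03],[0.030,0.008,-0.008,0,0,0,0.03],[0.032,0.009,-0.008,0,0,0,0.03],[0.032,0.009,-0.008,0,0,0,0.03],[0.032,0.009,-0.008,0,0,0,0.03],[0.032,0.009,-0.005,0,0,0,0.03],[0.032,0.009,-0.005,0,0,0,0.03],[0.032,0.009,0,0,0,0,0.03],[0.030,0.008,0,0,0,0,0.03],[0.015,0.004,0,0,0,0,0.03],[0.009,0.001,0,0,0,0,0.03],[0,0,0,0,0,0,0.03]]'
python3 -m pendant '[[0,0,0,4.2,0.4,1.8,0.03],[0,0,0,4.2,0.4,1.8,0.03],[0,0,0,4.2,0.4,1.8,0.03],[0,0,0,4.2,0.4,1.8,0.03],[0,0,0,4.2,0.4,1.8,0.03],[0,0,0,4.2,0.4,1.8,0.03],[0,0,0,0,0,0,0.03],[0,0,0,0,0,0,0.03]]'
python3 go.py 473.2 -330.7 220.4 171 25
```

```text
clock: 10.5
position: [473.9, -331.1, 250.9]
ee_rot: [0.719, -0.695, -0.001, 0.0]
contact_force: [0.1, 0.2, -0.7]
gripper_width: 45.0
grasp_force: 61.4
clock: 11.3
position: [474.5, -329.6, 252.0]
ee_rot: [-0.635, 0.741, -0.166, 0.142]
contact_force: [0.4, -0.4, -0.8]
gripper_width: 45.1
grasp_force: 61.4
clock 11.3 pos [ 474.5 -329.6  252. ] shift now-axes [ 1.3 14.5 28.1] shift goal-axes [ 1.3 14.4 28.2] turn [-0.2   0.07  0.16] j [-0.38  0.16 -0.33 -0.15 -0.66  0.32] F [ 0.4 -0.4 -0.8]
```

```bash
python3 -m pendant '[[0.0003,0.0036,0.007,0,0,0,0.03],[0.0003,0.0036,0.007,0,0,0,0.03],[0.0003,0.0036,0.007,0,0,0,0.03],[0.0003,0.0036,0.007,0,0,0,0.03],[0,0,0,0,0,0,0.03],[0,0,0,0,0,0,0.03],[0,0,0,0,0,0,0.03]]'
python3 - <<'E'
from h import *
import pickle
I=[grab(n) for n in("scene","wrist","top")]; st=arm.read_state(); pickle.dump((I,st),open("l7.pkl","wb"))
s,w,d=I
a=cv2.resize(s["image"][140:270,250:380],None,fx=4.4,fy=4.4,interpolation=cv2.INTER_CUBIC)  # 572x572
b=cv2.resize(w["image"],None,fx=.42,fy=.42,interpolation=cv2.INTER_AREA); c=cv2.resize(d["image"][150:250,270:380],None,fx=1.95,fy=1.95,interpolation=cv2.INTER_CUBIC)
o=np.zeros((572,800,3),np.uint8); o[:,:572]=a; o[:b.shape[0],572:572+b.shape[1]]=b; o[200:200+c.shape[0],575:575+c.shape[1]]=c
cv2.imwrite("pics/l7.png",o[:,:,::-1])
p=np.array(st["position"]);Rt=R.from_quat(st["ee_rot"]); T=lambda a,l,h: p+Rt.apply([-a,l,36-h])
for n,a,l,h in(("nose",50,0,20),("tail",-50,0,35),("wheel R near",-30,27,0),("wheel F near",32,27,0),("origin",0,0,0)):
    q=proj(s,T(a,l,h)); print(n,"scene",q.round(1),"shown",((q-[250,140]+.5)*4.4).round(0),"wrist",proj(w,T(a,l,h)).round(0))
for n,P in(("lens",(538.3,-341,79)),("lamp",(544.5,-302.7,75))): print(n,((proj(s,P)-[250,140]+.5)*4.4).round(0),proj(w,P).round(0))
E
python3 go.py 473.2 -330.7 220.4 171 25
```

```text
clock: 12.0
position: [473.3, -331.5, 220.6]
ee_rot: [-0.634, 0.742, -0.167, 0.142]
contact_force: [0.2, -1.0, -0.6]
gripper_width: 44.8
grasp_force: 61.4
nose scene [291.2 177.2] shown [183. 166.] wrist [254. 351.]
tail scene [326.2 190.7] shown [337. 225.] wrist [254. 168.]
wheel R near scene [314.6 205.7] shown [286. 291.] wrist [307. 192.]
wheel F near scene [292.4 194.4] shown [189. 242.] wrist [302. 298.]
origin scene [311. 191.] shown [271. 227.] wrist [254. 246.]
lens [319. 355.] [255. 186.]
lamp [263. 331.] [257. 224.]
clock 12.15 pos [ 473.2 -331.4  220.7] shift now-axes [-0.7  0.2  0.2] shift goal-axes [-0.7  0.2  0.2] turn [-0.32  0.03  0.04] j [-0.38  0.19 -0.37 -0.17 -0.58  0.35] F [ 0.3 -0.4 -0.9]
```

View pics/l7.png

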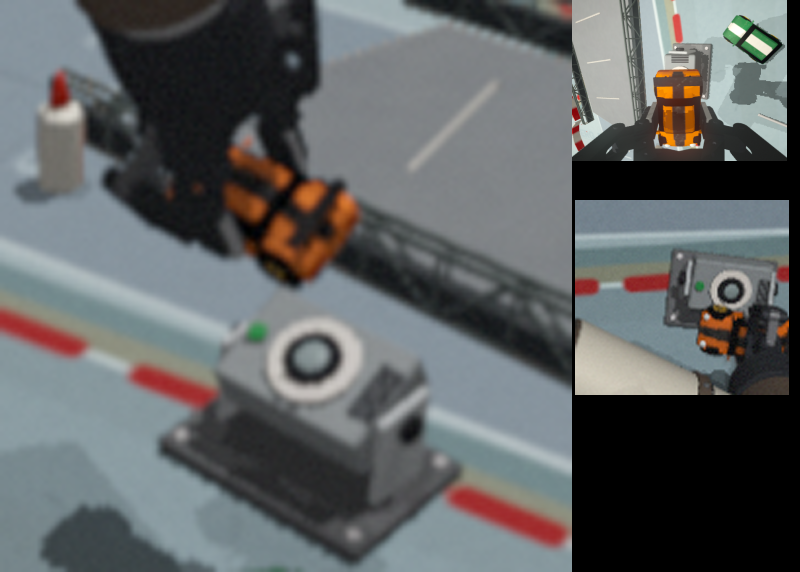

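The car hangs tilted above the lens with its nose at the lamp end. In the scene part of the picture, the lens is at (314,357) against a predicted (319,355). I check the remaining offset numerically.

```bash
python3 - <<'E'
from h import *
import pickle, itertools
(I,st)=pickle.load(open("l7.pkl","rb")); s,w,d=I
w1=pickle.load(open("w1.pkl","rb")); d4,w4=pickle.load(open("l4.pkl","rb"))
print("foot corners by wrist: w1",[plane(w1,*q,5)[:2].round(1).tolist() for q in((90,30),(223,57))],"bolts",[plane(w1,*q,10)[:2].round(1).tolist() for q in((99,17),(212,40))],"l4",[plane(w4,*q,5)[:2].round(1).tolist() for q in((177,40),(275,56))],"bolts",[plane(w4,*q,10)[:2].round(1).tolist() for q in((185,28),(268,50))])
t0=pickle.load(open("top.pkl","rb"))
print("bolts top",[plane(t0,130+(u+.5)/3-.5,170+(v+.5)/3-.5,10)[:2].round(1).tolist() for u,v in((581,25),(569,121),(724,47),(711,139))])
# tail-end bolts / foot in present wrist picture: bright blobs
hsv=cv2.cvtColor(w["image"],cv2.COLOR_RGB2HSV)
for nm,(x,y) in (("bolt",(581,25)),("bolt",(569,121)),("bolt",(724,47)),("bolt",(711,139))):
    P=plane(t0,130+(x+.5)/3-.5,170+(y+.5)/3-.5,10); q=proj(w,P); u,v=np.round(q).astype(int)
    if 8<u<504 and 8<v<376:
        g=cv2.cvtColor(w["image"],cv2.COLOR_RGB2GRAY)[v-8:v+9,u-8:u+9]; m=g>g.max()-35; yy,xx=np.nonzero(m); print(nm,P[:2].round(1),"pred",q.round(1),"max",g.max(),"med",np.median(g),"n",m.sum(),"found",(xx.mean()+u-8).round(1),(yy.mean()+v-8).round(1),"->",plane(w,xx.mean()+u-8,yy.mean()+v-8,10).round(1)[:2])
# orange extents vs predicted body box in scene and top, both poses
s5,w5,d5,st5=pickle.load(open("l5.pkl","rb"))
def om(c,roi):
    h=cv2.cvtColor(c["image"],cv2.COLOR_RGB2HSV); m=cv2.inRange(h,(5,130,60),(20,255,255)); x0,y0,x1,y1=roi; P=np.argwhere(m[y0:y1,x0:x1]>0)[:,::-1]+[x0,y0]; return P.min(0),P.max(0)
def pb(c,st,dz=0):
    p=np.array(st["position"])+[0,0,dz];Rt=R.from_quat(st["ee_rot"]); Q=np.array([proj(c,p+Rt.apply([-a,l,36-h])) for a,l,h in itertools.product((-50,50),(-22,22),(12,36))]); return Q.min(0).round(1),Q.max(0).round(1)
print("scene l5",om(s5,(195,130,245,165)),pb(s5,st5,3)); print("scene l7",om(s,(285,165,340,206)),pb(s,st)); print("top l7",om(d,(325,195,370,235)),pb(d,st))
E
```

```text
foot corners by wrist: w1 [[600.3, -279.4], [503.1, -264.5]] bolts [[590.7, -287.2], [510.6, -275.1]] l4 [[599.9, -276.7], [499.1, -264.4]] bolts [[590.4, -287.1], [506.8, -269.3]]
bolts top [[590.8, -289.0], [509.4, -275.4], [568.3, -411.3], [490.1, -396.2]]
bolt [ 590.8 -289. ] pred [246.7 215.3] max 132 med 74.0 n 31 found 239.5 215.7 -> [ 600.7 -288.4]
bolt [ 509.4 -275.4] pred [314.8 227.8] max 237 med 140.0 n 31 found 313.3 228.7 -> [ 511.1 -274.2]
bolt [ 568.3 -411.3] pred [248.5 106.8] max 250 med 155.0 n 25 found 245.8 112.4 -> [ 572.5 -406. ]
bolt [ 490.1 -396.2] pred [322.2 111.1] max 238 med 140.0 n 41 found 319.9 114.5 -> [ 492.7 -393.3]
scene l5 (array([203, 135]), array([237, 154])) (array([198.8, 130.5]), array([241.2, 155.7]))
scene l7 (array([288, 173]), array([330, 202])) (array([283.2, 165.7]), array([334.4, 204.7]))
top l7 (array([333, 204]), array([357, 228])) (array([332.6, 205.1]), array([384.6, 234.3]))
```

Bolts and ring agree across the three cameras to about 2 mm, and the mean offset is about +1.5 mm in y. I make that small correction, let it settle and check the state.

```bash
python3 -m pendant '[[-0.0015,-0.0005,0,-0.3,0,0,0.03],[0,0,0,0,0,0,0.03],[0,0,0,0,0,0,0.03],[0,0,0,0,0,0,0.03],[0,0,0,0,0,0,0.03],[0,0,0,0,0,0,0.03],[0,0,0,0,0,0,0.03],[0,0,0,0,0,0,0.03]]'
python3 go.py 473.9 -329.7 220.4 171 25
python3 - <<'E'
from h import *
d=grab("top"); hsv=cv2.cvtColor(d["image"],cv2.COLOR_RGB2HSV)
m=cv2.inRange(hsv,(0,0,170),(180,60,255))|cv2.inRange(hsv,(170,120,80),(180,255,255)); k=np.zeros_like(m);k[208:256,136:212]=m[208:256,136:212]
P=np.argwhere(k>0)[:,::-1]; W=np.array([plane(d,u,v,25)[:2] for u,v in P]) if len(P) else None
print(len(P), None if W is None else (W.min(0).round(1),W.max(0).round(1)))
E
```

```text
clock: 12.95
position: [473.7, -329.9, 220.5]
ee_rot: [-0.634, 0.742, -0.164, 0.141]
contact_force: [0.2, -0.2, -1.1]
gripper_width: 45.3
grasp_force: 61.4
clock 12.95 pos [ 473.7 -329.9  220.5] shift now-axes [-0.2 -0.1  0.1] shift goal-axes [-0.2 -0.1  0.1] turn [0.02 0.04 0.04] j [-0.38  0.19 -0.37 -0.17 -0.59  0.34] F [ 0.2 -0.2 -1.1]
269 (array([439.6,  47.3]), array([490. , 149.7]))
```

The white car spans y 47–150 and x 440–490, inside the bay's 23–182 and 419–509. The orange car is held still at the goal pose.

```bash
python3 -c "from bench import arm; print(arm.job_done())"
```

```text
the job is handed in; nothing more can be done
None
```

I pushed the white car wholly inside the waiting bay, and I'm holding the orange car still above the lens, square to it, wheels down at 12 cm and nose to the green lamp, centred to within the cameras' roughly 2–3 mm agreement; the job is handed in.

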